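# Hang the plier hangers on the board and lock them

## Task

Slide the locking bar on top of the hanging board all the way to one end so that its tongues clear the screws, then hang every grey plier hanger that stands on the bench on a screw of its own: pass its keyhole over the screw head and slide it down until it is fully seated in the narrow slot. When all are hung, slide the bar back so that its tongues stand centred over the screws and lock the hangers in; do not knock over the film can or the bottle.

Things in the scene. Friction and masses are not known exactly. Their poses are not given: they have to be found in the camera images.
- hanger0_mid (a point): One of 4 or 5 alike grey plier hangers standing on the bench, 90 (x) x 46 (y) x 74 (z) mm, 0.12 kg: flat foot 4 mm thick, upright grip fin 42 mm long (x), 10 mm thick (y), top at 70 mm, and a 4 mm back plate at the +x end. Point: middle of the fin, 37 mm above the underside, 69 mm in -x from the plate's rear face. Axes: x toward the back plate, y across, z up. None of the hanger lies within 44 mm in front of the plate but the foot.
- hanger0_seat (a point): Seat point in hanger0's keyhole: on the centre line, mid-thickness of the back plate, 58.5 mm above the underside, 67 mm in +x from the fin's middle; the screw's axis lies here when fully seated. Keyhole on the centre line: entry hole 20 mm across, centred 40 mm above the underside (18.5 mm below this point), narrowing by 45 degree flanks into an 8 mm slot that ends 61 mm up. Axes as hanger0_mid.
- hanger1_mid (a point): Fin middle of another hanger, alike to hanger0 in every measure (one may be absent). The fin is held from above; its top 40 mm are free on both sides.
- hanger1_seat (a point): The same seat point in this hanger's keyhole, as for hanger0.
- hanger2_mid (a point): Fin middle of another hanger, alike to hanger0 in every measure (one may be absent). The fin is held from above; its top 40 mm are free on both sides.
- hanger2_seat (a point): The same seat point in this hanger's keyhole, as for hanger0.
- hanger3_mid (a point): Fin middle of another hanger, alike to hanger0 in every measure (one may be absent). The fin is held from above; its top 40 mm are free on both sides.
- hanger3_seat (a point): The same seat point in this hanger's keyhole, as for hanger0.
- hanger4_mid (a point): Fin middle of another hanger, alike to hanger0 in every measure (one may be absent). The fin is held from above; its top 40 mm are free on both sides.
- hanger4_seat (a point): The same seat point in this hanger's keyhole, as for hanger0.
- screw0 (a point): Leftmost (+y) of five steel screws 80 mm apart in the front face of the upright plywood board, 155 mm above the bench, pointing to -x of this point. Point: on the axis, 3.5 mm in front of the board's face, midway between face and head. Shank 5 mm across; head 13 mm across, 4 mm thick, its underside 7 mm off the face. Axes: x into the board, y left along it, z up.
- screw1 (a point): Second screw from the left, like screw0. The board's foot reaches 34 mm in front of its face, 14 mm high; its top edge is 200 mm above the bench.
- screw2 (a point): Third (middle) screw from the left, like screw0.
- screw3 (a point): Fourth screw from the left, like screw0.
- screw4 (a point): Rightmost screw, like screw0.
- lock_bar (a joint): Slide of the aluminium bar on the board's top, 0 to 0.08 m, growing to the left (+y); 1.5 N of friction, stays where left. Its five tongues, 18 mm wide, hang before the face down to 3 mm above the top of a seated hanger. At 0.04 they stand centred over the screws (locked); at either end stop they are midway between screws, and a hanger may pass at up to 25 mm above its seat.
- bar_grip (a point): Centre of the black grip block standing up from the middle of the locking bar: 12 mm wide along the slide (y), 24 mm in x, top at 245 mm height, this point 17 mm below the top. Moves with the bar; axes as the board's.
- loose_can: Bystander: a loose black film can, 33 mm across, 51 mm high, standing; origin at the centre of its underside. Leave it standing.
- ink_bottle: Bystander: a loose small square glass bottle with a blue cap, 43x44 mm, 60 mm high, standing; origin at the centre of its underside. Leave it standing.

How it is judged:
By the outcome, as a careful person would: the job done as asked, in the order asked, and still so for the second after the job is handed in, with the robot touching nothing.
Of hanger0, hanger1, hanger2, hanger3, hanger4 only 4 to 5 are there at a start; the rules pass over those that are not, and their reading is None.
At some moment in a run one of hanger0, hanger1, hanger2, hanger3, hanger4 may be knocked a few centimetres aside while the robot is not near it.
It also fails if it takes over 200 s, if anything falls off the work surface, if the arm or the gripper's body presses on something with over 40 N, if the wrist force passes 120 N, or if a joint passes its speed limit or range.

## Robot

A 7-joint arm with a two-finger parallel gripper is mounted at the origin on a cart in front of the work surface, level with it; the furniture and walls round the work are solid. World frame = base frame: x ahead of the robot, y to its left, z up, the work surface at z = 0. Lengths are in m, angles in rad, forces in N, time in s.
With the tool pointing down it reaches from about 0.425 to 0.8 m from the base axis. Payload 8.3 kg.
Tool frame: the origin (TCP) lies where the fingers leave the gripper's body, on its centre line; the fingertips stand 73 mm ahead of it and the grasp point (between the pads) lies 54 mm ahead of it; z points along the fingers, y is the line along which they close (so a half turn about z gives the same grasp; the last joint's range is limited). The gripper opens to 85 mm and grips with 20 to 120 N. Pads are 22 mm wide; open, the fingers measure 114 mm over their backs; the gripper's body (76 mm by 85 mm) begins 54 mm behind the grasp point. The pads swing forward as they close: fully open they stand 13 mm farther back than shut.
Start: joints at [1.225, 0.383, 0.016, 1.37, -0.006, 1.388, -0.046], TCP at [0.174, -0.6, 0.304] pointing down, gripper open.
Joint ranges: [-2.95, 2.95], [-0.25, 2.06], [-1.52, 1.56], [0.18, 2.33], [-1.44, 4.58], [0.02, 2.06], [-3.01, 3.01]. Speed limits (rad/s): [2.39, 2.39, 3.01, 3.01, 3.14, 3.14, 3.14].

## Interface

Orientations are given as a rotation vector (axis times angle).
In Python, from cell import manip gives the robot as it stands. The module is installed in compiled form; this text tells all that it offers.
- The arm moves only by the tool move_arm, never from a script. Its argument "deltas" is a list of rows, each an object with "xyz": the shift along the world's x, y, z in mm, a list of three; "rotation": the turn, a rotation vector about the world's x, y, z in degrees, a list of three. In form: [{"xyz": [x, y, z], "rotation": [ax, ay, az]}, ...]. A call has 1 to 10 rows; each row is the pose to reach, as a shift and turn from the pose commanded when the call began; what a row does not reach only later rows make up. A row lasts 1/10 s, in which the tool goes at most 50 mm and 8.59 degrees, less where a joint would pass 70% of its speed; a pose out of reach is approached as far as the arm can. A call with a gripper value outside its range is refused whole. "hand" is the closure, from 0 (fully open) to 1 (shut), set as the call begins (left out, the last holds). The fingers move at their own pace and stop on an object; "force" is the grip in N (left out, the last holds). Time passes only in rows, so rows that repeat a pose let the fingers close. It gives the time, the measured TCP pose, the force, the opening and the grip force at its end, in the units of the state.
- manip.read_state(): the state, without advancing time (a new reading comes with each control period).
- manip.snapshot(name): name is "side" or "top" or "wrist"; returns a dict with "color" (420x560x3 uint8, red, green, blue), "fov_y" (degrees; the focal length in pixels is half the picture's height over the tangent of half this angle, whatever the lens; pixels are square), "cx", "cy" (the principal point, pixels), "D" ([k1, k2, p1, p2, k3] as OpenCV has them; the pictures are not rectified), "R" (3x3) and "t" (3): a world point X has camera coordinates R X + t. Camera axes: x right, y down, z forward; pixel columns grow to the right and rows downward; lengths in m; the calibration is good to about 2 mm. A picture is of the moment at which its call begins. There is no depth.
- manip.close_job(): hands the job in; it is judged then, once.
The state is a dict: "clock": time; "joint_positions": joint angles; "joint_vel": joint speeds; "tau": joint torques, N m; "position": TCP position; "tool_rot": TCP orientation; "wrist_force": force on the tool from outside, world axes, zero at the start; "torque": the same for the moment, N m; "opening": opening from 0.0 (shut) to 1.0 (fully open); "grip_force": force on a finger pad.
Only numpy, scipy, OpenCV 4.12 (cv2) and the standard library are available. Lean on these libraries where they do the work, as an engineer would, in place of code of your own. Each camera call takes 0.05 s, during which the arm holds its last target. There are 200 camera calls.

## Working session

There is one attempt and no reset: what is moved stays moved. The work goes in short steps, Python scripts to look and compute and a tool call to move; the robot and the scene stay as the last step left them, time stands still between calls to the robot, and variables do not carry over. Pictures are saved under pics/ and viewed, at most 14 in all, crops included, and the job is handed in when it is done.

Besides the shell and the picture viewer there is one more tool, called after "Request:" as name(argument=value, ...) on one line, values as JSON. move_arm: Moves the arm, as the interface text tells. Its arguments: {"type":"object","properties":{"deltas":{"type":"array","items":{"type":"object","properties":{"xyz":{"type":"array","items":{"type":"number"}},"rotation":{"type":"array","items":{"type":"number"}}}}},"hand":{"type":"number"},"force":{"type":"number"}},"required":["deltas"]}

```bash
mkdir -p pics; ls; cat > h.py <<'E'
import numpy as np, cv2
from cell import manip
def snap(n,f=None):
    s=manip.snapshot(n)
    if f: cv2.imwrite('pics/'+f,s['color'][:,:,::-1])
    return s
def K(s):
    f=s['color'].shape[0]/2/np.tan(np.radians(s['fov_y'])/2)
    return np.array([[f,0,s['cx']],[0,f,s['cy']],[0,0,1.]])
def ray(s,uv):
    p=cv2.undistortPoints(np.array(uv,float).reshape(-1,1,2),K(s),np.array(s['D'],float)).reshape(-1,2)
    R=np.array(s['R']);o=-R.T@np.array(s['t'])
    d=np.c_[p,np.ones(len(p))]@R
    return o,d
def onplane(s,uv,val,ax=2):
    o,d=ray(s,uv); return o+d*((val-o[ax])/d[:,ax])[:,None]
def tri(s1,uv1,s2,uv2):
    o1,d1=ray(s1,uv1);o2,d2=ray(s2,uv2);out=[]
    for a,b in zip(d1,d2):
        A=np.c_[a,-b];k=np.linalg.lstsq(A,o2-o1,rcond=None)[0]
        p,q=o1+k[0]*a,o2+k[1]*b; out.append(np.r_[(p+q)/2,np.linalg.norm(p-q)])
    return np.array(out)
def proj(s,X):
    rv=cv2.Rodrigues(np.array(s['R'],float))[0]
    return cv2.projectPoints(np.array(X,float).reshape(-1,1,3),rv,np.array(s['t'],float),K(s),np.array(s['D'],float))[0].reshape(-1,2)
E
python3 - <<'E'
from h import *
for n in ('side','top','wrist'):
    s=snap(n,n+'0.png'); R=np.array(s['R']); print(n,s['fov_y'],-R.T@np.array(s['t']),R[2],s['D'])
st=manip.read_state();print({k:np.round(v,3) for k,v in st.items()})
E
```

```text
pics
side 43.666336841999474 [ 0.57334577 -1.11450222  0.77328699] [-0.07275491  0.85568287 -0.51236076] [0.01863258 0.         0.         0.         0.        ]
top 55.49737154215986 [ 0.42420794 -0.13154452  0.99751666] [ 0.08221007  0.0176658  -0.99645844] [0.00633911 0.         0.         0.         0.        ]
wrist 69.02631934118172 [ 0.24626376 -0.57859288  0.37313639] [-0.28181499 -0.07956359 -0.95616418] [-0.01350275  0.          0.          0.          0.        ]
{'clock': np.float64(0.15), 'joint_positions': array([ 1.225,  0.384,  0.016,  1.371, -0.006,  1.388, -0.046]), 'joint_vel': array([ 0.   , -0.004, -0.   , -0.001,  0.001,  0.   ,  0.001]), 'tau': array([ 3.0000e-03, -6.2816e+01,  8.4600e-01, -3.7216e+01,  1.7000e-02,
        1.1000e-02,  0.0000e+00]), 'position': array([ 0.174, -0.6  ,  0.303]), 'tool_rot': array([-3.109, -0.443,  0.   ]), 'wrist_force': array([ 0.127, -0.152, -1.097]), 'torque': array([0.013, 0.012, 0.032]), 'grip_force': np.float64(0.0), 'opening': np.float64(1.002)}
```

View images.

View pics/side0.png

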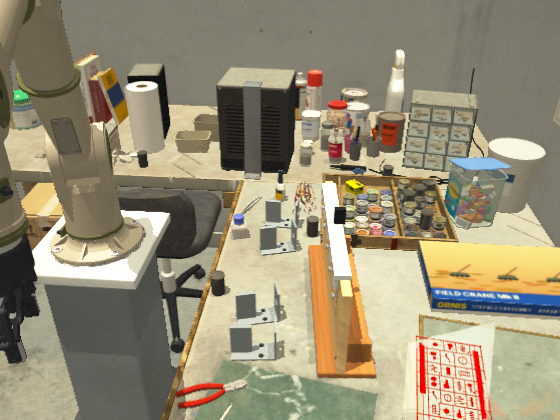

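View pics/top0.png

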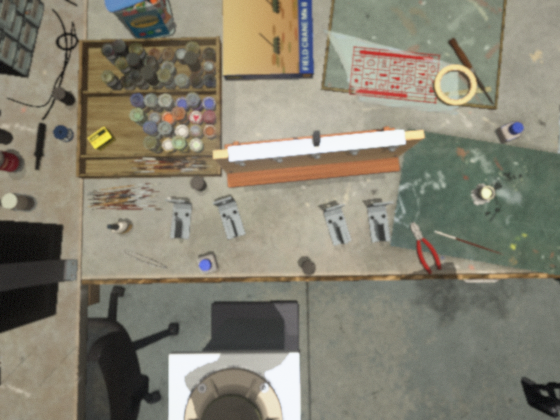

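```bash
python3 - <<'E'
import cv2
im=cv2.imread('pics/top0.png')[115:285,155:435]
cv2.imwrite('pics/topc.png',cv2.resize(im,None,fx=2.85,fy=2.85,interpolation=cv2.INTER_CUBIC))
im=cv2.imread('pics/side0.png')[170:380,190:400]
cv2.imwrite('pics/sidec.png',cv2.resize(im,None,fx=2.85,fy=2.85,interpolation=cv2.INTER_CUBIC))
E
```

```text
(no output)
```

View pics/topc.png

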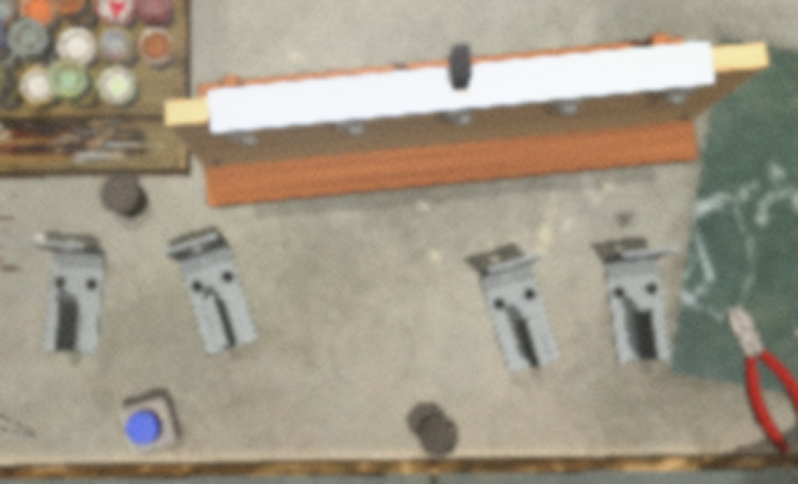

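View pics/sidec.png

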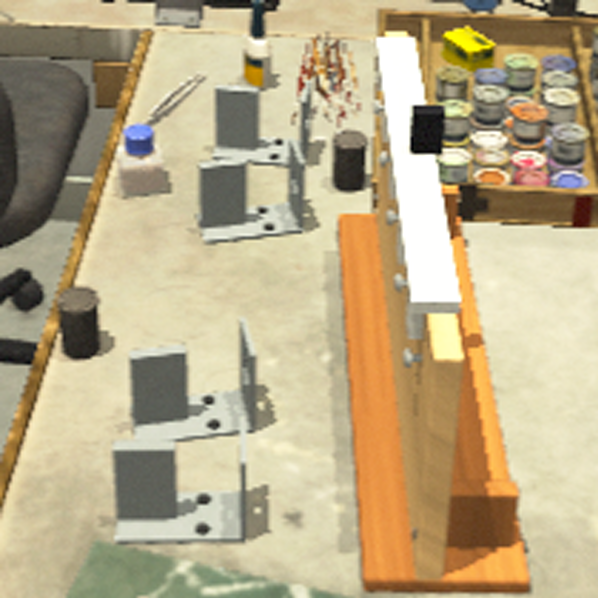

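```bash
cat > m0.py <<'E'
from h import *
t=snap('top');s=snap('side')
T=lambda p:np.array(p)/2.85+[155,115]
S=lambda p:np.array(p)/2.85+[190,170]
tu=T([(245,137),(350,127),(457,117),(567,108),(675,97)]);su=S([(378,104),(384,158),(391,217),(399,283),(411,357)])
X=tri(t,tu,s,su);print(X.round(4));c=np.polyfit(X[:,1],X[:,0],1);print('yaw dx/dy',c,np.diff(X[:,:2],axis=0).round(4))
print('board top corners z.2',onplane(t,T([(165,100),(165,124),(768,45),(768,67)]),.2).round(4))
print('bar', onplane(t,T([(207,90),(212,132),(711,42),(715,83)]),.205).round(4))
print('grip', onplane(t,T([(450,46),(470,46),(460,44),(460,66)]),.245).round(4))
# hanger foot corners: near, plane z=.004
for q in ([(45,351),(94,352)],[(209,353),(256,336)],[(510,370),(557,357)],[(617,363),(668,361)]):
    p=onplane(t,T(q),.004);d=p[1]-p[0];print('H',p.mean(0).round(4),np.linalg.norm(d).round(4),np.degrees(np.arctan2(d[0],-d[1])).round(1))
for q in ([(68,285),(67,350)],[(205,290),(235,346)],[(510,308),(537,367)],[(622,296),(646,361)]): print('fintop?',onplane(t,T(q),.07).round(4).tolist())
E
python3 m0.py
```

```text
[[ 0.5856 -0.0399  0.1578  0.001 ]
 [ 0.5919 -0.1186  0.1547  0.0014]
 [ 0.5981 -0.199   0.1539  0.0013]
 [ 0.6036 -0.2811  0.155   0.    ]
 [ 0.6107 -0.3614  0.1563  0.0016]]
yaw dx/dy [-0.07701949  0.58257251] [[ 0.0064 -0.0787]
 [ 0.0062 -0.0804]
 [ 0.0055 -0.0822]
 [ 0.0072 -0.0802]]
board top corners z.2 [[ 0.6058  0.0125  0.2   ]
 [ 0.5884  0.0126  0.2   ]
 [ 0.6362 -0.4164  0.2   ]
 [ 0.6204 -0.4157  0.2   ]]
bar [[ 0.6112 -0.0183  0.205 ]
 [ 0.581  -0.0216  0.205 ]
 [ 0.638  -0.3749  0.205 ]
 [ 0.6085 -0.3764  0.205 ]]
grip [[ 0.6284 -0.1881  0.245 ]
 [ 0.6281 -0.2015  0.245 ]
 [ 0.6296 -0.1949  0.245 ]
 [ 0.6145 -0.1945  0.245 ]]
H [0.429  0.1324 0.004 ] 0.043 -2.1
H [ 0.4326 -0.0104  0.004 ] 0.0436 18.9
H [ 0.4118 -0.2717  0.004 ] 0.0423 14.4
H [ 0.4115 -0.3658  0.004 ] 0.044 1.3
fintop? [[0.483, 0.1163, 0.07], [0.4299, 0.1169, 0.07]]
fintop? [[0.4769, 0.0037, 0.07], [0.4308, -0.0205, 0.07]]
fintop? [[0.4578, -0.2447, 0.07], [0.4097, -0.2652, 0.07]]
fintop? [[0.466, -0.3357, 0.07], [0.4131, -0.3531, 0.07]]
```

Request:
move_arm(deltas=[{"xyz":[22,20,4],"rotation":[0,0,8.4]},{"xyz":[44,40,8],"rotation":[0,0,16.8]},{"xyz":[66,60,12],"rotation":[0,0,25.2]},{"xyz":[88,80,16],"rotation":[0,0,33.6]},{"xyz":[110,100,20],"rotation":[0,0,42]},{"xyz":[132,120,24],"rotation":[0,0,50.4]},{"xyz":[154,140,28],"rotation":[0,0,58.8]},{"xyz":[176,160,32],"rotation":[0,0,67.2]},{"xyz":[198,180,36],"rotation":[0,0,75.6]},{"xyz":[220,200,40],"rotation":[0,0,84]}], hand=0.3)

```text
clock: 1.25
position: [0.3951, -0.3992, 0.344]
tool_rot: [-2.008, -2.416, 0.0]
wrist_force: [1.0, 0.1, 0.1]
opening: 0.698
grip_force: 0.0
```

Request:
move_arm(deltas=[{"xyz":[22,20,0],"rotation":[0,0,8.4]},{"xyz":[44,40,0],"rotation":[0,0,16.8]},{"xyz":[66,60,0],"rotation":[0,0,25.2]},{"xyz":[88,80,0],"rotation":[0,0,33.6]},{"xyz":[110,100,0],"rotation":[0,0,42]},{"xyz":[132,120,0],"rotation":[0,0,50.4]},{"xyz":[154,140,0],"rotation":[0,0,58.8]},{"xyz":[176,160,0],"rotation":[0,0,67.2]},{"xyz":[198,180,0],"rotation":[0,0,75.6]},{"xyz":[226,205,0],"rotation":[0,0,84]}])

```text
clock: 2.25
position: [0.6208, -0.1956, 0.3439]
tool_rot: [0.121, -3.139, 0.002]
wrist_force: [0.1, -0.6, -0.6]
opening: 0.702
grip_force: 0.0
```

Request:
move_arm(deltas=[{"xyz":[0,0,0],"rotation":[0,0,0]},{"xyz":[0,0,0],"rotation":[0,0,0]},{"xyz":[0,0,0],"rotation":[0,0,0]}])

```text
clock: 2.55
position: [0.62, -0.1963, 0.3437]
tool_rot: [0.112, -3.139, 0.001]
wrist_force: [0.5, -0.3, 0.0]
opening: 0.698
grip_force: 0.0
```

```bash
cat >> h.py <<'E'
def pose():
    st=manip.read_state();R=cv2.Rodrigues(np.array(st['tool_rot'],float))[0]
    print('t',round(float(st['clock']),1),'p',np.round(st['position'],4),'xang',np.degrees(np.arctan2(R[1,0],R[0,0])).round(2),'zax',R[:,2].round(3),'j',np.round(st['joint_positions'],2),'F',np.round(st['wrist_force'],1),'open',round(float(st['opening']),3),'grip',round(float(st['grip_force']),1))
E
python3 -c "
from h import *
pose();snap('wrist','w1.png')"
```

```text
t 2.5 p [ 0.62   -0.1963  0.3437] xang -175.93 zax [-0.001 -0.001 -1.   ] j [ 0.67  0.5  -0.65  1.19  0.3   1.54  1.71] F [ 0.5 -0.3  0. ] open 0.698 grip 0.0
```

View pics/w1.png

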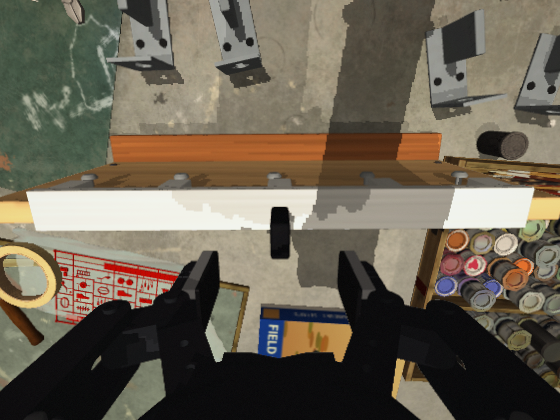

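```bash
python3 -c "
from h import *
w=snap('wrist')
print('grip top',onplane(w,[(280,207),(271,225),(289,225),(280,256)],.245).round(4))
print('bar front top edge z.205',onplane(w,[(30,190),(533,187)],.205).round(4))
print('bar back',onplane(w,[(36,231),(527,227)],.205).round(4))
p=onplane(w,[(112,165),(440,158)],.014);print('foot back?',p.round(4))
p=onplane(w,[(112,135),(439,133)],.014);print('foot front',p.round(4));d=p[1]-p[0];print(np.degrees(np.arctan2(-d[0],d[1])))
"
```

```text
grip top [[ 0.5981 -0.1966  0.245 ]
 [ 0.6096 -0.2011  0.245 ]
 [ 0.6089 -0.1905  0.245 ]
 [ 0.6294 -0.1944  0.245 ]]
bar front top edge z.205 [[ 0.6104 -0.374   0.205 ]
 [ 0.5832 -0.0175  0.205 ]]
bar back [[ 0.6419 -0.3748  0.205 ]
 [ 0.6133 -0.0124  0.205 ]]
foot back? [[ 0.6276 -0.4161  0.014 ]
 [ 0.5882  0.0145  0.014 ]]
foot front [[ 0.5884 -0.4128  0.014 ]
 [ 0.5567  0.0061  0.014 ]]
4.338521249686106
```

Request:
move_arm(deltas=[{"xyz":[-3,1,-15],"rotation":[0,0,0.3]},{"xyz":[-5,1,-30],"rotation":[0,0,0.3]},{"xyz":[-5,1,-45],"rotation":[0,0,0.3]},{"xyz":[-5,1,-55],"rotation":[0,0,0.3]},{"xyz":[-5,1,-55],"rotation":[0,0,0.3]}])

```text
clock: 3.15
position: [0.6147, -0.1947, 0.2871]
tool_rot: [0.122, -3.136, -0.001]
wrist_force: [0.6, -0.5, 0.2]
opening: 0.7
grip_force: 0.0
```

Request:
move_arm(deltas=[{"xyz":[0,0,0],"rotation":[0,0,0]},{"xyz":[0,0,0],"rotation":[0,0,0]},{"xyz":[0,0,0],"rotation":[0,0,0]},{"xyz":[0,0,0],"rotation":[0,0,0]},{"xyz":[0,0,0],"rotation":[0,0,0]},{"xyz":[0,0,0],"rotation":[0,0,0]},{"xyz":[0,0,0],"rotation":[0,0,0]}], hand=1, force=25)

```text
clock: 3.85
position: [0.6158, -0.1942, 0.2897]
tool_rot: [-0.123, 3.138, -0.001]
wrist_force: [-0.2, -0.3, 5.1]
opening: 0.136
grip_force: 26.9
```

```bash
python3 -c "
from h import *
pose()"
```

```text
t 3.9 p [ 0.6158 -0.1942  0.2897] xang -175.5 zax [ 0.001 -0.001 -1.   ] j [ 0.69  0.51 -0.65  1.31  0.31  1.42  1.7 ] F [-0.2 -0.3  5.1] open 0.136 grip 26.9
```

Request:
move_arm(deltas=[{"xyz":[0,0,3],"rotation":[0,0,0]},{"xyz":[-0.4,5,3],"rotation":[0,0,0]},{"xyz":[-1.2,15,3],"rotation":[0,0,0]},{"xyz":[-1.9,25,3],"rotation":[0,0,0]},{"xyz":[-2.6,34,3],"rotation":[0,0,0]},{"xyz":[-2.8,37,3],"rotation":[0,0,0]},{"xyz":[-2.9,38,3],"rotation":[0,0,0]},{"xyz":[-2.9,38,3],"rotation":[0,0,0]},{"xyz":[-2.9,38,3],"rotation":[0,0,0]}])

```text
clock: 4.75
position: [0.613, -0.1602, 0.2899]
tool_rot: [-0.117, 3.139, -0.005]
wrist_force: [11.8, -11.2, -12.0]
opening: 0.137
grip_force: 27.2
```

Request:
move_arm(deltas=[{"xyz":[-0.1,1,0],"rotation":[0,0,0]},{"xyz":[-0.2,2,0],"rotation":[0,0,0]},{"xyz":[-0.2,3,0],"rotation":[0,0,0]},{"xyz":[-0.2,3,0],"rotation":[0,0,0]}])

```text
clock: 5.15
position: [0.613, -0.16, 0.29]
tool_rot: [-0.112, 3.138, -0.01]
wrist_force: [13.6, -17.8, -11.6]
opening: 0.131
grip_force: 27.9
```

Request:
move_arm(deltas=[{"xyz":[0,-3,0],"rotation":[0,0,0]},{"xyz":[0,-5,0],"rotation":[0,0,0]},{"xyz":[0,-5,0],"rotation":[0,0,0]},{"xyz":[0,-5,0],"rotation":[0,0,0]}], hand=0.4)

```text
clock: 5.55
position: [0.6123, -0.1575, 0.292]
tool_rot: [0.125, -3.139, -0.0]
wrist_force: [0.6, 0.3, 0.2]
opening: 0.603
grip_force: 0.0
```

Request:
move_arm(deltas=[{"xyz":[0,-5,20],"rotation":[0,0,0]},{"xyz":[0,-5,40],"rotation":[0,0,0]},{"xyz":[-20,-15,60],"rotation":[0,0,0]},{"xyz":[-50,-35,60],"rotation":[0,0,0]},{"xyz":[-80,-45,60],"rotation":[0,0,0]},{"xyz":[-80,-45,60],"rotation":[0,0,0]},{"xyz":[-80,-45,60],"rotation":[0,0,0]},{"xyz":[-80,-45,60],"rotation":[0,0,0]}])

```text
clock: 6.35
position: [0.5329, -0.2022, 0.3521]
tool_rot: [-0.126, 3.138, 0.0]
wrist_force: [0.5, 0.2, 0.0]
opening: 0.603
grip_force: 0.0
```

```bash
python3 -c "
from h import *
pose();snap('wrist','w2.png')"
```

```text
t 6.3 p [ 0.5329 -0.2022  0.3521] xang -175.41 zax [ 0.001  0.    -1.   ] j [ 0.83  0.32 -0.68  1.42  0.2   1.48  1.81] F [0.5 0.2 0. ] open 0.603 grip 0.0
```

View pics/w2.png

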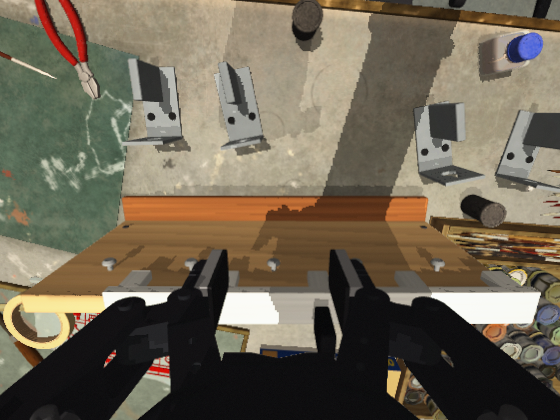

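```bash
python3 -c "
from h import *
im=cv2.imread('pics/w2.png')
a=cv2.resize(im[50:160,115:275],None,fx=4,fy=4,interpolation=cv2.INTER_CUBIC)
cv2.imwrite('pics/w2a.png',a)
w=snap('wrist')
p=onplane(w,[(109,264),(190,265),(272,265),(437,265)],.155);print(p.round(4))
p=onplane(w,[(145,290),(315,291),(405,290),(492,290)],.178);print('tong',p.round(4))
"
```

```text
[[ 0.6134 -0.3607  0.155 ]
 [ 0.608  -0.2816  0.155 ]
 [ 0.6016 -0.202   0.155 ]
 [ 0.5891 -0.0411  0.155 ]]
tong [[ 0.6242 -0.3167  0.178 ]
 [ 0.6127 -0.1612  0.178 ]
 [ 0.6053 -0.0789  0.178 ]
 [ 0.5993  0.0017  0.178 ]]
```

View pics/w2a.png

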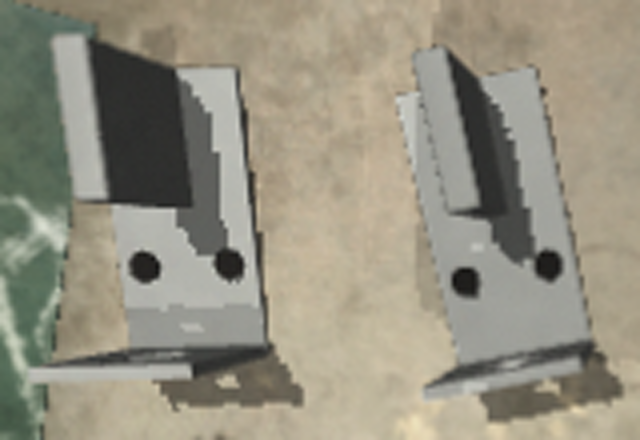

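```bash
cat >> h.py <<'E'
def fin(s,c,l,sc=4,off=(0,0),z=.07):
    q=np.array(c,float)/sc+off; p=onplane(s,q,z); m=p.mean(0)
    e=[np.linalg.norm(p[i]-p[(i+1)%4]).round(4) for i in range(4)]
    d=(p[3]+p[2]-p[0]-p[1]); print(l,'c',m.round(4),'yaw',np.degrees(np.arctan2(d[1],d[0])).round(1),'edges',e)
E
python3 -c "
from h import *
w=snap('wrist')
fin(w,[(52,36),(90,38),(107,200),(75,198)],'D',4,(115,50))
fin(w,[(413,50),(447,46),(480,208),(447,212)],'C',4,(115,50))
"
```

```text
D c [ 0.438  -0.3631  0.07  ] yaw 4.6 edges [np.float64(0.01), np.float64(0.0407), np.float64(0.0087), np.float64(0.0406)]
C c [ 0.4333 -0.2648  0.07  ] yaw 14.4 edges [np.float64(0.0091), np.float64(0.0413), np.float64(0.0091), np.float64(0.0414)]
```

Request:
move_arm(deltas=[{"xyz":[-24,-40,-20],"rotation":[0,0,0]},{"xyz":[-48,-80,-60],"rotation":[0,0,0]},{"xyz":[-72,-120,-100],"rotation":[0,0,0]},{"xyz":[-95,-161,-140],"rotation":[0,0,0]},{"xyz":[-95,-161,-170],"rotation":[0,0,0]},{"xyz":[-95,-161,-200],"rotation":[0,0,0]},{"xyz":[-95,-161,-220],"rotation":[0,0,0]},{"xyz":[-95,-161,-235],"rotation":[0,0,0]},{"xyz":[-95,-161,-244],"rotation":[0,0,0]},{"xyz":[-95,-161,-244],"rotation":[0,0,0]}])

```text
clock: 7.5
position: [0.4377, -0.3635, 0.1072]
tool_rot: [0.125, -3.139, -0.001]
wrist_force: [-0.2, 0.2, 0.5]
opening: 0.602
grip_force: 0.0
```

```bash
python3 -c "
from h import *
pose();snap('wrist','w3.png')"
```

```text
t 7.5 p [ 0.4377 -0.3635  0.1072] xang -175.43 zax [-0.001  0.001 -1.   ] j [ 1.06  0.5  -0.54  1.73  0.3   0.99  2.06] F [-0.2  0.2  0.5] open 0.602 grip 0.0
```

View pics/w3.png

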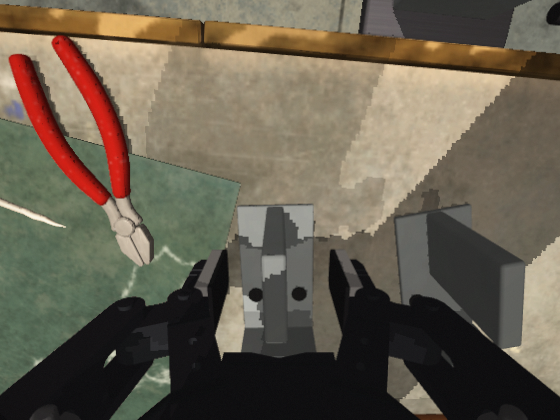

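Request:
move_arm(deltas=[{"xyz":[0,0,0],"rotation":[0,0,0]},{"xyz":[0,0,0],"rotation":[0,0,0]},{"xyz":[0,0,0],"rotation":[0,0,0]},{"xyz":[0,0,0],"rotation":[0,0,0]},{"xyz":[0,0,0],"rotation":[0,0,0]},{"xyz":[0,0,0],"rotation":[0,0,0]}], hand=1, force=50)

```text
clock: 8.15
position: [0.4378, -0.3645, 0.1088]
tool_rot: [-0.123, 3.138, -0.002]
wrist_force: [-0.8, 0.2, 5.7]
opening: 0.109
grip_force: 49.4
```

```bash
cat >> h.py <<'E'
n=np.array([.9971,.0767]);l=np.array([-.0767,.9971])
def bf():
    st=manip.read_state();p=np.array(st['position']);F=np.array(st['wrist_force'])
    print('t',round(float(st['clock']),1),'n,l,z mm',(1e3*np.r_[p[:2]@n,p[:2]@l,p[2]]).round(1),'F',np.r_[F[:2]@n,F[:2]@l,F[2]].round(1))
E
python3 -c "
from h import *
pose();bf()"
```

```text
t 8.2 p [ 0.4378 -0.3645  0.1088] xang -175.51 zax [ 0.001 -0.001 -1.   ] j [ 1.06  0.5  -0.54  1.73  0.3   0.99  2.06] F [-0.8  0.2  5.7] open 0.109 grip 49.4
t 8.2 n,l,z mm [ 408.5 -397.   108.8] F [-0.8  0.3  5.7]
```

Request:
move_arm(deltas=[{"xyz":[0,0,10],"rotation":[0,0,0]},{"xyz":[0,0,30],"rotation":[0,0,0]},{"xyz":[0,0,60],"rotation":[0,0,0]},{"xyz":[0,0,90],"rotation":[0,0,0]},{"xyz":[20,-1,115],"rotation":[0,0,0]},{"xyz":[45,-2,115],"rotation":[0,0,0]},{"xyz":[65,-3,115],"rotation":[0,0,0]},{"xyz":[74,-3.5,115],"rotation":[0,0,0]},{"xyz":[74,-3.5,115],"rotation":[0,0,0]},{"xyz":[74,-3.5,115],"rotation":[0,0,0]}])

```text
clock: 9.15
position: [0.5105, -0.3677, 0.2225]
tool_rot: [0.123, -3.138, -0.001]
wrist_force: [0.1, -0.3, -1.1]
opening: 0.114
grip_force: 48.8
```

```bash
python3 -c "
from h import *
pose();bf();s=snap('side');t=snap('wrist');
a=cv2.resize(s['color'][240:380,240:400,::-1],None,fx=3,fy=3,interpolation=cv2.INTER_CUBIC)
b=cv2.resize(t['color'][:,:,::-1],None,fx=.55,fy=.55)
c=np.zeros((420,480+b.shape[1],3),np.uint8);c[:,:480]=a;c[:b.shape[0],480:]=b;cv2.imwrite('pics/s4.png',c)"
```

```text
t 9.2 p [ 0.5105 -0.3677  0.2225] xang -175.5 zax [-0.001  0.    -1.   ] j [ 0.98  0.5  -0.57  1.45  0.28  1.27  2.03] F [ 0.1 -0.3 -1.1] open 0.114 grip 48.8
t 9.2 n,l,z mm [ 480.8 -405.8  222.5] F [ 0.1 -0.3 -1.1]
```

View pics/s4.png

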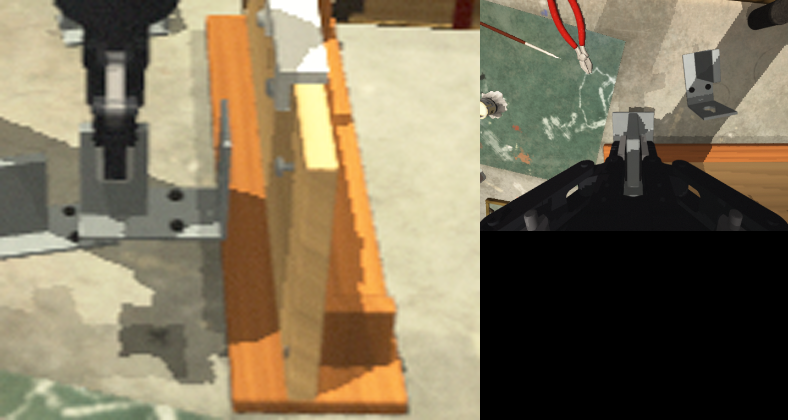

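Request:
move_arm(deltas=[{"xyz":[8,0.6,1.5],"rotation":[0,0,0]},{"xyz":[16,1.2,1.5],"rotation":[0,0,0]},{"xyz":[22,1.6,1.5],"rotation":[0,0,0]},{"xyz":[26,1.9,1.5],"rotation":[0,0,0]},{"xyz":[30,2.2,1.5],"rotation":[0,0,0]},{"xyz":[33,2.4,1.5],"rotation":[0,0,0]},{"xyz":[36,2.6,1.5],"rotation":[0,0,0]},{"xyz":[36,2.6,1.5],"rotation":[0,0,0]},{"xyz":[36,2.6,1.5],"rotation":[0,0,0]}])

```text
clock: 10.15
position: [0.5473, -0.3651, 0.2243]
tool_rot: [0.123, -3.139, 0.0]
wrist_force: [-0.5, -0.0, -1.6]
opening: 0.108
grip_force: 48.8
```

```bash
python3 -c "
from h import *
bf()"
```

```text
t 10.2 n,l,z mm [ 517.7 -406.   224.3] F [-0.5 -0.  -1.6]
```

Request:
move_arm(deltas=[{"xyz":[1,0.1,0],"rotation":[0,0,0]},{"xyz":[2,0.2,0],"rotation":[0,0,0]},{"xyz":[3,0.2,0],"rotation":[0,0,0]},{"xyz":[4,0.3,0],"rotation":[0,0,0]},{"xyz":[5,0.4,0],"rotation":[0,0,0]},{"xyz":[5,0.4,0],"rotation":[0,0,0]}])

```text
clock: 10.75
position: [0.5508, -0.3649, 0.2242]
tool_rot: [0.122, -3.135, -0.001]
wrist_force: [-9.1, 1.6, 1.9]
opening: 0.108
grip_force: 49.3
```

Request:
move_arm(deltas=[{"xyz":[1,0.1,0],"rotation":[0,0,0]},{"xyz":[2,0.2,0],"rotation":[0,0,0]},{"xyz":[3,0.2,0],"rotation":[0,0,0]},{"xyz":[3,0.2,0],"rotation":[0,0,0]}])

```text
clock: 11.15
position: [0.5512, -0.3655, 0.2235]
tool_rot: [0.119, -3.13, -0.001]
wrist_force: [-19.9, 3.2, 6.2]
opening: 0.109
grip_force: 49.9
```

```bash
python3 -c "
from h import *
bf()"
```

```text
t 11.2 n,l,z mm [ 521.6 -406.7  223.5] F [-19.6   4.7   6.2]
```

Request:
move_arm(deltas=[{"xyz":[-6,-0.3,0],"rotation":[0,0,0]},{"xyz":[-6,-0.3,0],"rotation":[0,0,0]},{"xyz":[-6,-0.3,-4],"rotation":[0,0,0]},{"xyz":[-6,-0.3,-8],"rotation":[0,0,0]},{"xyz":[-6,-0.3,-12],"rotation":[0,0,0]},{"xyz":[-6,-0.3,-15],"rotation":[0,0,0]},{"xyz":[-6,-0.3,-17],"rotation":[0,0,0]},{"xyz":[-6,-0.3,-17],"rotation":[0,0,0]}])

```text
clock: 11.95
position: [0.5492, -0.3647, 0.2069]
tool_rot: [0.123, -3.139, -0.001]
wrist_force: [0.2, -0.8, -1.8]
opening: 0.11
grip_force: 48.8
```

```bash
python3 -c "
from h import *
bf()"
```

```text
t 11.9 n,l,z mm [ 519.7 -405.8  206.9] F [ 0.2 -0.8 -1.8]
```

Request:
move_arm(deltas=[{"xyz":[0,0,-1],"rotation":[0,0,0]},{"xyz":[0,0,-2],"rotation":[0,0,0]},{"xyz":[0,0,-3],"rotation":[0,0,0]},{"xyz":[0,0,-4],"rotation":[0,0,0]},{"xyz":[0,0,-4],"rotation":[0,0,0]}])

```text
clock: 12.45
position: [0.5496, -0.3648, 0.2044]
tool_rot: [-0.124, 3.138, -0.001]
wrist_force: [-3.9, 1.2, 4.4]
opening: 0.11
grip_force: 49.9
```

```bash
python3 -c "
from h import *
bf()"
```

```text
t 12.4 n,l,z mm [ 520.  -405.9  204.4] F [-3.8  1.5  4.4]
```

Request:
move_arm(deltas=[{"xyz":[0,0,2],"rotation":[0,0,0]},{"xyz":[0,0,3],"rotation":[0,0,0]},{"xyz":[0,0,3],"rotation":[0,0,0]},{"xyz":[0,0,3],"rotation":[0,0,0]},{"xyz":[0,0,20],"rotation":[0,0,0]},{"xyz":[0,0,50],"rotation":[0,0,0]},{"xyz":[-30,25,80],"rotation":[0,0,0]},{"xyz":[-60,50,80],"rotation":[0,0,0]},{"xyz":[-70,70,80],"rotation":[0,0,0]},{"xyz":[-70,70,80],"rotation":[0,0,0]}], hand=0.4)

```text
clock: 13.45
position: [0.4788, -0.292, 0.2843]
tool_rot: [-0.128, 3.139, -0.001]
wrist_force: [-0.5, 0.1, 0.4]
opening: 0.595
grip_force: 0.0
```

```bash
python3 -c "
from h import *
pose();s=snap('side');t=snap('wrist');
a=cv2.resize(s['color'][200:380,230:390,::-1],None,fx=2.3,fy=2.3,interpolation=cv2.INTER_CUBIC)
b=cv2.resize(t['color'][:,:,::-1],None,fx=.77,fy=.77,interpolation=cv2.INTER_AREA)
c=np.zeros((420,800,3),np.uint8);c[:a.shape[0],:a.shape[1]]=a;c[:b.shape[0],368:368+431]=b;cv2.imwrite('pics/s5.png',c[:414]);cv2.imwrite('pics/w5.png',t['color'][:,:,::-1])"
```

```text
t 13.4 p [ 0.4788 -0.292   0.2843] xang -175.33 zax [ 0.    -0.001 -1.   ] j [ 0.99  0.32 -0.63  1.56  0.19  1.33  2.  ] F [-0.5  0.1  0.4] open 0.595 grip 0.0
```

View pics/s5.png

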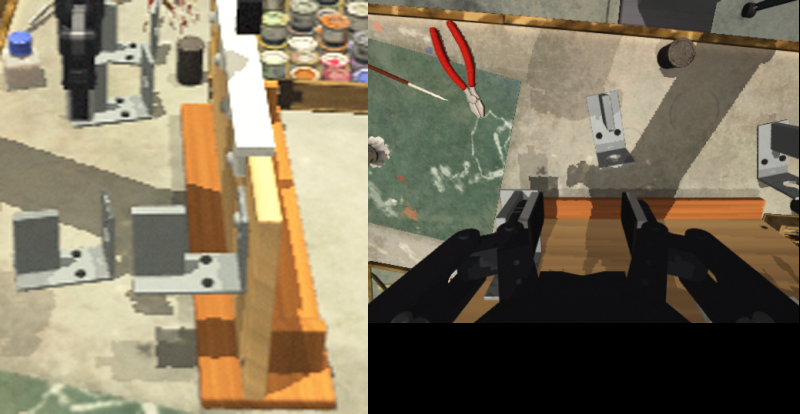

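```bash
python3 -c "
from h import *
t=snap('wrist');u=proj(t,[[.4333,-.2648,.07]])[0];print(u)
x0,y0=int(u[0])-50,int(u[1])-60
a=cv2.resize(t['color'][y0:y0+120,x0:x0+100,::-1],None,fx=4,fy=4,interpolation=cv2.INTER_CUBIC);print(x0,y0)
c,s=np.cos(np.radians(14.4)),np.sin(np.radians(14.4))
P=[[.4333+c*a_-s*b,-.2648+s*a_+c*b,.07] for a_,b in ((-.021,-.005),(-.021,.005),(.021,.005),(.021,-.005))]
q=((proj(t,P)-[x0,y0])*4).astype(int);cv2.polylines(a,[q.reshape(-1,1,2)],True,(0,0,255),1)
cv2.imwrite('pics/c6.png',a)"
```

```text
[314.35320512 146.86519776]
264 86
```

View pics/c6.png

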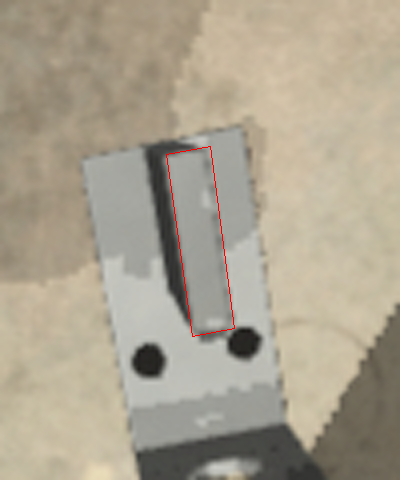

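Request:
move_arm(deltas=[{"xyz":[-25,15,-10],"rotation":[0,0,5]},{"xyz":[-45.5,27,-30],"rotation":[0,0,9.8]},{"xyz":[-45.5,27,-60],"rotation":[0,0,9.8]},{"xyz":[-45.5,27,-100],"rotation":[0,0,9.8]},{"xyz":[-45.5,27,-130],"rotation":[0,0,9.8]},{"xyz":[-45.5,27,-150],"rotation":[0,0,9.8]},{"xyz":[-45.5,27,-165],"rotation":[0,0,9.8]},{"xyz":[-45.5,27,-175],"rotation":[0,0,9.8]},{"xyz":[-45.5,27,-175],"rotation":[0,0,9.8]},{"xyz":[-45.5,27,-175],"rotation":[0,0,9.8]}])

```text
clock: 14.6
position: [0.4344, -0.268, 0.1089]
tool_rot: [-0.391, 3.116, -0.001]
wrist_force: [0.3, 0.4, 0.2]
opening: 0.602
grip_force: 0.0
```

Request:
move_arm(deltas=[{"xyz":[0,0,0],"rotation":[0,0,0]},{"xyz":[0,0,0],"rotation":[0,0,0]},{"xyz":[0,0,0],"rotation":[0,0,0]},{"xyz":[0,0,0],"rotation":[0,0,0]},{"xyz":[0,0,0],"rotation":[0,0,0]},{"xyz":[0,0,0],"rotation":[0,0,0]}], hand=1)

```text
clock: 15.2
position: [0.4338, -0.2679, 0.1086]
tool_rot: [0.391, -3.117, 0.001]
wrist_force: [-1.6, 0.6, 2.6]
opening: 0.108
grip_force: 51.2
```

```bash
python3 -c "
from h import *
pose();bf()"
```

```text
t 15.2 p [ 0.4338 -0.2679  0.1086] xang -165.7 zax [ 0. -0. -1.] j [ 1.01  0.4  -0.61  1.89  0.28  0.94  2.08] F [-1.6  0.6  2.6] open 0.108 grip 51.2
t 15.2 n,l,z mm [ 412.  -300.4  108.6] F [-1.5  0.7  2.6]
```

Request:
move_arm(deltas=[{"xyz":[0,0,10],"rotation":[0,0,0]},{"xyz":[0,0,40],"rotation":[0,0,0]},{"xyz":[0,0,80],"rotation":[0,0,0]},{"xyz":[0,-10,116],"rotation":[0,0,-5]},{"xyz":[15,-20.4,116],"rotation":[0,0,-9.9]},{"xyz":[40,-20.4,116],"rotation":[0,0,-9.9]},{"xyz":[60,-20.4,116],"rotation":[0,0,-9.9]},{"xyz":[70.8,-20.4,116],"rotation":[0,0,-9.9]},{"xyz":[70.8,-20.4,116],"rotation":[0,0,-9.9]},{"xyz":[70.8,-20.4,116],"rotation":[0,0,-9.9]}])

```text
clock: 16.2
position: [0.5041, -0.288, 0.2242]
tool_rot: [0.121, -3.138, -0.001]
wrist_force: [0.1, -0.1, -1.3]
opening: 0.11
grip_force: 50.6
```

```bash
python3 -c "
from h import *
pose();bf()"
```

```text
t 16.2 p [ 0.5041 -0.288   0.2242] xang -175.57 zax [-0.001  0.    -1.   ] j [ 0.94  0.41 -0.62  1.59  0.25  1.23  1.93] F [ 0.1 -0.1 -1.3] open 0.11 grip 50.6
t 16.2 n,l,z mm [ 480.6 -325.8  224.2] F [ 0.1 -0.1 -1.3]
```

Lateral −325.8 (target −326.2), height right. Advance 37 mm along the board normal.

Request:
move_arm(deltas=[{"xyz":[8,0.4,0],"rotation":[0,0,0]},{"xyz":[16,1,0],"rotation":[0,0,0]},{"xyz":[22,1.4,0],"rotation":[0,0,0]},{"xyz":[26,1.7,0],"rotation":[0,0,0]},{"xyz":[30,2,0],"rotation":[0,0,0]},{"xyz":[33,2.2,0],"rotation":[0,0,0]},{"xyz":[36,2.5,0],"rotation":[0,0,0]},{"xyz":[37,2.5,0],"rotation":[0,0,0]},{"xyz":[37,2.5,0],"rotation":[0,0,0]}])

```text
clock: 17.1
position: [0.5417, -0.2856, 0.2243]
tool_rot: [0.121, -3.139, 0.0]
wrist_force: [-0.4, -0.8, -0.5]
opening: 0.108
grip_force: 50.6
```

Request:
move_arm(deltas=[{"xyz":[1,0.1,0],"rotation":[0,0,0]},{"xyz":[2,0.2,0],"rotation":[0,0,0]},{"xyz":[3,0.2,0],"rotation":[0,0,0]},{"xyz":[4,0.3,0],"rotation":[0,0,0]},{"xyz":[5,0.4,0],"rotation":[0,0,0]},{"xyz":[5,0.4,0],"rotation":[0,0,0]}])

```text
clock: 17.7
position: [0.545, -0.2856, 0.2241]
tool_rot: [0.119, -3.135, -0.0]
wrist_force: [-10.4, 1.4, 3.2]
opening: 0.107
grip_force: 51.3
```

```bash
python3 -c "
from h import *
bf()"
```

```text
t 17.7 n,l,z mm [ 521.5 -326.6  224.1] F [-10.3   2.2   3.2]
```

Request:
move_arm(deltas=[{"xyz":[-3.5,0,0],"rotation":[0,0,0]},{"xyz":[-3.5,0,0],"rotation":[0,0,0]},{"xyz":[-3.5,0,-4],"rotation":[0,0,0]},{"xyz":[-3.5,0,-8],"rotation":[0,0,0]},{"xyz":[-3.5,0,-12],"rotation":[0,0,0]},{"xyz":[-3.5,0,-15],"rotation":[0,0,0]},{"xyz":[-3.5,0,-17],"rotation":[0,0,0]},{"xyz":[-3.5,0,-17],"rotation":[0,0,0]}])

```text
clock: 18.5
position: [0.543, -0.2852, 0.2069]
tool_rot: [0.121, -3.139, -0.001]
wrist_force: [-0.9, 0.7, -1.8]
opening: 0.114
grip_force: 50.5
```

Request:
move_arm(deltas=[{"xyz":[0,0,-1],"rotation":[0,0,0]},{"xyz":[0,0,-2],"rotation":[0,0,0]},{"xyz":[0,0,-3],"rotation":[0,0,0]},{"xyz":[0,0,-4],"rotation":[0,0,0]},{"xyz":[0,0,-4],"rotation":[0,0,0]}])

```text
clock: 19.0
position: [0.5434, -0.2854, 0.2043]
tool_rot: [-0.121, 3.138, -0.001]
wrist_force: [-2.3, 0.7, 5.6]
opening: 0.11
grip_force: 51.7
```

```bash
python3 -c "
from h import *
bf()"
```

```text
t 19.0 n,l,z mm [ 519.9 -326.2  204.3] F [-2.2  0.8  5.6]
```

Request:
move_arm(deltas=[{"xyz":[0,0,2],"rotation":[0,0,0]},{"xyz":[0,0,3],"rotation":[0,0,0]},{"xyz":[0,0,3],"rotation":[0,0,0]},{"xyz":[0,0,3],"rotation":[0,0,0]},{"xyz":[0,0,20],"rotation":[0,0,0]},{"xyz":[0,0,50],"rotation":[0,0,0]},{"xyz":[0,10,90],"rotation":[0,0,0]},{"xyz":[0,40,130],"rotation":[0,0,0]},{"xyz":[0,80,150],"rotation":[0,0,0]},{"xyz":[0,120,150],"rotation":[0,0,0]}], hand=0.4)

```text
clock: 20.0
position: [0.5441, -0.1641, 0.3572]
tool_rot: [-0.119, 3.134, -0.003]
wrist_force: [1.6, 0.5, -0.2]
opening: 0.6
grip_force: 0.0
```

Request:
move_arm(deltas=[{"xyz":[0,40,0],"rotation":[0,0,0]},{"xyz":[0,80,0],"rotation":[0,0,0]},{"xyz":[0,120,0],"rotation":[0,0,0]},{"xyz":[0,160,0],"rotation":[0,0,0]},{"xyz":[0,200,0],"rotation":[0,0,0]},{"xyz":[0,220,0],"rotation":[0,0,0]},{"xyz":[0,220,0],"rotation":[0,0,0]},{"xyz":[0,220,0],"rotation":[0,0,0]}])

```text
clock: 20.8
position: [0.5431, 0.0548, 0.3533]
tool_rot: [0.122, -3.139, 0.001]
wrist_force: [0.1, -0.1, -0.2]
opening: 0.599
grip_force: 0.0
```

```bash
python3 -c "
from h import *
pose();t=snap('wrist');im=t['color'][:,:,::-1]
# predicted centres
u=proj(t,[[.456,.117,.07],[.454,-.008,.07]]);print(u)
x0,y0=(u.min(0)-70).astype(int).clip(0);x1,y1=(u.max(0)+70).astype(int);print(x0,y0,x1,y1)
x1=min(x1,560);a=im[y0:y1,x0:x1];f=min(800/a.shape[1],600/a.shape[0]);print('f',f)
cv2.imwrite('pics/w7.png',cv2.resize(a,None,fx=f,fy=f,interpolation=cv2.INTER_CUBIC))"
```

```text
t 20.8 p [0.5431 0.0548 0.3533] xang -175.54 zax [-0. -0. -1.] j [ 0.48  0.28 -0.8   1.48  0.2   1.47  1.33] F [ 0.1 -0.1 -0.2] open 0.599 grip 0.0
[[340.13759201 104.63323287]
 [226.63616707  93.43822483]]
156 23 410 174
f 3.1496062992125986
```

View pics/w7.png

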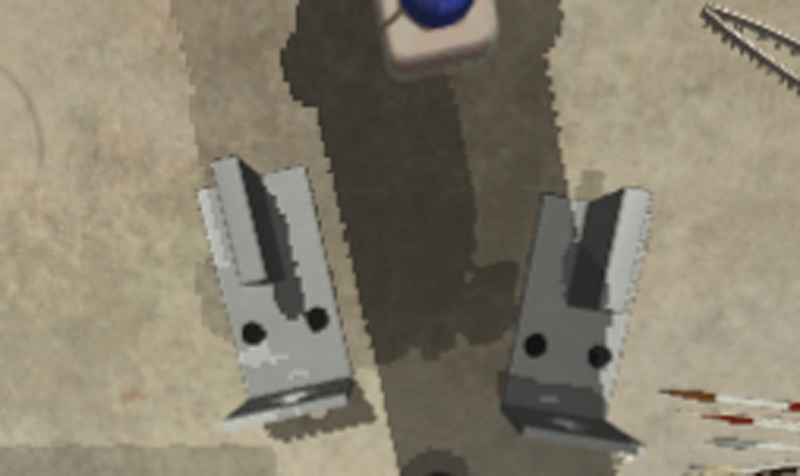

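```bash
python3 -c "
from h import *
w=snap('wrist');f=3.1496
fin(w,[(212,164),(238,157),(271,282),(245,287)],'B',f,(156,23))
fin(w,[(625,188),(651,190),(628,311),(601,308)],'A',f,(156,23))
for q in ([(253,333),(317,319)],[(535,345),(600,356)]):
    p=onplane(w,np.array(q)/f+[156,23],.004);d=p[1]-p[0];print(p.mean(0).round(4),np.linalg.norm(d).round(4),np.degrees(np.arctan2(-d[0],d[1])).round(1))
"
```

```text
B c [ 0.4541 -0.0023  0.07  ] yaw 17.8 edges [np.float64(0.0092), np.float64(0.042), np.float64(0.0094), np.float64(0.0414)]
A c [0.4527 0.1318 0.07  ] yaw -3.3 edges [np.float64(0.009), np.float64(0.0405), np.float64(0.0097), np.float64(0.0402)]
[0.4909 0.0078 0.004 ] 0.0279 16.2
[0.4919 0.1284 0.004 ] 0.0283 -4.9
```

Request:
move_arm(deltas=[{"xyz":[-45,-28,-10],"rotation":[0,0,6]},{"xyz":[-89,-57,-40],"rotation":[0,0,12.5]},{"xyz":[-89,-57,-80],"rotation":[0,0,12.5]},{"xyz":[-89,-57,-120],"rotation":[0,0,12.5]},{"xyz":[-89,-57,-160],"rotation":[0,0,12.5]},{"xyz":[-89,-57,-195],"rotation":[0,0,12.5]},{"xyz":[-89,-57,-220],"rotation":[0,0,12.5]},{"xyz":[-89,-57,-236],"rotation":[0,0,12.5]},{"xyz":[-89,-57,-244],"rotation":[0,0,12.5]},{"xyz":[-89,-57,-244],"rotation":[0,0,12.5]}])

```text
clock: 21.9
position: [0.4537, -0.0032, 0.1087]
tool_rot: [0.459, -3.106, -0.001]
wrist_force: [-0.3, 0.1, 1.0]
opening: 0.598
grip_force: 0.0
```

```bash
python3 -c "
from h import *
pose();bf()
w=snap('wrist','w8.png')
c,s=np.cos(np.radians(17)),np.sin(np.radians(17))
P=[[.4541+c*a-s*b,-.0023+s*a+c*b,.07] for a,b in ((-.021,-.005),(-.021,.005),(.021,.005),(.021,-.005))]
print(proj(w,P).round(0).tolist())
g=cv2.cvtColor(w['color'],cv2.COLOR_RGB2GRAY);print(g[285,200:360:4].tolist());print(g[310,200:360:4].tolist())
"
```

```text
t 21.9 p [ 0.4537 -0.0032  0.1087] xang -163.19 zax [-0.002  0.    -1.   ] j [ 0.61  0.32 -0.76  2.02  0.28  0.9   1.56] F [-0.3  0.1  1. ] open 0.598 grip 0.0
t 21.9 n,l,z mm [452.1 -38.  108.7] F [-0.3  0.1  1. ]
[[266.0, 256.0], [291.0, 256.0], [290.0, 343.0], [267.0, 343.0]]
[74, 76, 26, 15, 12, 13, 14, 55, 101, 100, 94, 102, 104, 100, 83, 105, 105, 71, 74, 74, 74, 72, 70, 106, 107, 62, 106, 106, 94, 91, 92, 88, 70, 15, 14, 13, 14, 22, 74, 74]
[17, 17, 18, 21, 12, 12, 183, 187, 181, 177, 177, 85, 74, 73, 88, 74, 87, 68, 74, 73, 74, 73, 69, 75, 84, 76, 87, 73, 86, 96, 99, 101, 99, 101, 12, 15, 18, 18, 16, 17]
```

Fin (grey 74 around columns 268–290) sits centred between the fingers. Close.

Request:
move_arm(deltas=[{"xyz":[0,0,0],"rotation":[0,0,0]},{"xyz":[0,0,0],"rotation":[0,0,0]},{"xyz":[0,0,0],"rotation":[0,0,0]},{"xyz":[0,0,0],"rotation":[0,0,0]},{"xyz":[0,0,0],"rotation":[0,0,0]},{"xyz":[0,0,0],"rotation":[0,0,0]}], hand=1)

```text
clock: 22.55
position: [0.4546, -0.0024, 0.11]
tool_rot: [-0.461, 3.107, -0.001]
wrist_force: [-1.5, -2.7, 6.3]
opening: 0.11
grip_force: 52.3
```

```bash
python3 -c "
from h import *
pose();bf()"
```

```text
t 22.6 p [ 0.4546 -0.0024  0.11  ] xang -163.11 zax [ 0.001 -0.001 -1.   ] j [ 0.61  0.32 -0.77  2.02  0.28  0.9   1.56] F [-1.5 -2.7  6.3] open 0.11 grip 52.3
t 22.6 n,l,z mm [453.1 -37.3 110. ] F [-1.7 -2.6  6.3]
```

Request:
move_arm(deltas=[{"xyz":[0,0,10],"rotation":[0,0,0]},{"xyz":[0,0,45],"rotation":[0,0,0]},{"xyz":[0,0,85],"rotation":[0,0,-3]},{"xyz":[0,-30,116],"rotation":[0,0,-8]},{"xyz":[5,-65,116],"rotation":[0,0,-12.5]},{"xyz":[10,-100,116],"rotation":[0,0,-12.5]},{"xyz":[25,-126.5,116],"rotation":[0,0,-12.5]},{"xyz":[37.8,-126.5,116],"rotation":[0,0,-12.5]},{"xyz":[37.8,-126.5,116],"rotation":[0,0,-12.5]},{"xyz":[37.8,-126.5,116],"rotation":[0,0,-12.5]}])

```text
clock: 23.55
position: [0.4916, -0.1278, 0.2254]
tool_rot: [0.123, -3.139, -0.002]
wrist_force: [-0.3, -0.4, -0.9]
opening: 0.109
grip_force: 51.1
```

```bash
python3 -c "
from h import *
pose();bf()"
```

```text
t 23.6 p [ 0.4916 -0.1278  0.2254] xang -175.51 zax [-0.001  0.001 -1.   ] j [ 0.79  0.26 -0.7   1.77  0.18  1.18  1.69] F [-0.3 -0.4 -0.9] open 0.109 grip 51.1
t 23.6 n,l,z mm [ 480.4 -165.1  225.4] F [-0.4 -0.4 -0.9]
```

Request:
move_arm(deltas=[{"xyz":[8,-0.4,0],"rotation":[0,0,0]},{"xyz":[16,0.2,0],"rotation":[0,0,0]},{"xyz":[22,0.7,0],"rotation":[0,0,0]},{"xyz":[26,1,0],"rotation":[0,0,0]},{"xyz":[30,1.3,0],"rotation":[0,0,0]},{"xyz":[33,1.5,0],"rotation":[0,0,0]},{"xyz":[36,1.8,0],"rotation":[0,0,0]},{"xyz":[37,1.8,0],"rotation":[0,0,0]},{"xyz":[37,1.8,0],"rotation":[0,0,0]}])

```text
clock: 24.45
position: [0.529, -0.1269, 0.2253]
tool_rot: [0.121, -3.139, -0.0]
wrist_force: [-0.4, -0.1, -1.3]
opening: 0.107
grip_force: 51.1
```

Request:
move_arm(deltas=[{"xyz":[1,0.1,0],"rotation":[0,0,0]},{"xyz":[2,0.2,0],"rotation":[0,0,0]},{"xyz":[3,0.2,0],"rotation":[0,0,0]},{"xyz":[4,0.3,0],"rotation":[0,0,0]},{"xyz":[5,0.4,0],"rotation":[0,0,0]},{"xyz":[5,0.4,0],"rotation":[0,0,0]}])

```text
clock: 25.05
position: [0.5335, -0.1268, 0.2252]
tool_rot: [0.12, -3.138, 0.0]
wrist_force: [-4.6, 0.1, 0.3]
opening: 0.117
grip_force: 51.3
```

```bash
python3 -c "
from h import *
bf()"
```

```text
t 25.1 n,l,z mm [ 522.2 -167.3  225.2] F [-4.6  0.5  0.3]
```

Request:
move_arm(deltas=[{"xyz":[-2.5,0.8,0],"rotation":[0,0,0]},{"xyz":[-2.5,0.8,0],"rotation":[0,0,0]},{"xyz":[-2.5,0.8,-4],"rotation":[0,0,0]},{"xyz":[-2.5,0.8,-8],"rotation":[0,0,0]},{"xyz":[-2.5,0.8,-12],"rotation":[0,0,0]},{"xyz":[-2.5,0.8,-15],"rotation":[0,0,0]},{"xyz":[-2.5,0.8,-17],"rotation":[0,0,0]},{"xyz":[-2.5,0.8,-17],"rotation":[0,0,0]}])

```text
clock: 25.85
position: [0.5313, -0.1257, 0.208]
tool_rot: [0.121, -3.139, -0.0]
wrist_force: [0.1, -0.6, -1.1]
opening: 0.105
grip_force: 51.1
```

Request:
move_arm(deltas=[{"xyz":[0,0,-1],"rotation":[0,0,0]},{"xyz":[0,0,-2],"rotation":[0,0,0]},{"xyz":[0,0,-3],"rotation":[0,0,0]},{"xyz":[0,0,-4],"rotation":[0,0,0]},{"xyz":[0,0,-4],"rotation":[0,0,0]}])

```text
clock: 26.35
position: [0.5319, -0.1258, 0.2054]
tool_rot: [-0.121, 3.138, -0.001]
wrist_force: [-2.2, 0.3, 6.9]
opening: 0.106
grip_force: 52.4
```

```bash
python3 -c "
from h import *
bf()"
```

```text
t 26.4 n,l,z mm [ 520.7 -166.2  205.4] F [-2.2  0.5  6.9]
```

Request:
move_arm(deltas=[{"xyz":[0,0,2],"rotation":[0,0,0]},{"xyz":[0,0,3],"rotation":[0,0,0]},{"xyz":[0,0,3],"rotation":[0,0,0]},{"xyz":[0,0,3],"rotation":[0,0,0]},{"xyz":[0,0,20],"rotation":[0,0,0]},{"xyz":[0,0,50],"rotation":[0,0,0]},{"xyz":[-15,20,80],"rotation":[0,0,0]},{"xyz":[-30,60,80],"rotation":[0,0,0]},{"xyz":[-45,105,80],"rotation":[0,0,0]},{"xyz":[-60,145,80],"rotation":[0,0,0]}], hand=0.4)

```text
clock: 27.35
position: [0.4707, 0.0211, 0.2846]
tool_rot: [-0.121, 3.139, -0.0]
wrist_force: [-0.3, 0.3, -0.0]
opening: 0.601
grip_force: 0.0
```

Request:
move_arm(deltas=[{"xyz":[-10,40,0],"rotation":[0,0,-4]},{"xyz":[-19,80,0],"rotation":[0,0,-8.4]},{"xyz":[-19,112,0],"rotation":[0,0,-8.4]},{"xyz":[-19,112,0],"rotation":[0,0,-8.4]},{"xyz":[-19,112,0],"rotation":[0,0,-8.4]}])

```text
clock: 27.85
position: [0.4523, 0.1317, 0.2843]
tool_rot: [-0.106, -3.14, 0.0]
wrist_force: [-0.5, -0.6, -0.8]
opening: 0.599
grip_force: 0.0
```

```bash
python3 -c "
from h import *
pose();w=snap('wrist');im=w['color']
P=np.array([[.4527,.1318]]);c,s=np.cos(np.radians(-4)),np.sin(np.radians(-4))
f=lambda a,b,z:[.4527+c*a-s*b,.1318+s*a+c*b,z]
q=proj(w,[f(a,b,.07) for a,b in ((-.021,-.005),(-.021,.005),(.021,.005),(.021,-.005))]);h=proj(w,[f(.0385,-.014,.004),f(.0385,.014,.004)]);print(q.round(0).tolist(),h.round(0).tolist())
u=im[:,:,::-1].copy();cv2.polylines(u,[q.astype(int).reshape(-1,1,2)],True,(0,0,255),1)
for k in h: cv2.circle(u,tuple(k.astype(int)),6,(0,0,255),1)
cv2.imwrite('pics/w9.png',u)
g=cv2.cvtColor(im,cv2.COLOR_RGB2GRAY)
for k in h:
    x,y=k.astype(int);b=g[y-22:y+23,x-22:x+23]<45;n_,_,st,ce=cv2.connectedComponentsWithStats(b.astype(np.uint8));print([(st[i,4],(ce[i]-22).round(1).tolist()) for i in range(1,n_) if st[i,4]>15])
"
```

```text
t 27.9 p [0.4523 0.1317 0.2843] xang 176.13 zax [-0. -0. -1.] j [ 0.48  0.14 -0.89  1.77  0.11  1.28  1.06] F [-0.5 -0.6 -0.8] open 0.599 grip 0.0
[[272.0, 172.0], [283.0, 172.0], [283.0, 214.0], [273.0, 214.0]] [[266.0, 210.0], [289.0, 210.0]]
[(np.int32(34), [-0.2, 0.3]), (np.int32(18), [21.2, 0.5])]
[(np.int32(42), [-0.0, 0.5])]
```

Request:
move_arm(deltas=[{"xyz":[0,0,-40],"rotation":[0,0,0]},{"xyz":[0,0,-80],"rotation":[0,0,0]},{"xyz":[0,0,-120],"rotation":[0,0,0]},{"xyz":[0,0,-150],"rotation":[0,0,0]},{"xyz":[0,0,-168],"rotation":[0,0,0]},{"xyz":[0,0,-175],"rotation":[0,0,0]},{"xyz":[0,0,-175],"rotation":[0,0,0]}])

```text
clock: 28.6
position: [0.4523, 0.1301, 0.1087]
tool_rot: [-0.112, -3.138, 0.001]
wrist_force: [0.9, 0.7, -0.2]
opening: 0.603
grip_force: 0.0
```

Request:
move_arm(deltas=[{"xyz":[0,0,0],"rotation":[0,0,0]},{"xyz":[0,0,0],"rotation":[0,0,0]},{"xyz":[0,0,0],"rotation":[0,0,0]},{"xyz":[0,0,0],"rotation":[0,0,0]},{"xyz":[0,0,0],"rotation":[0,0,0]},{"xyz":[0,0,0],"rotation":[0,0,0]}], hand=1)

```text
clock: 29.2
position: [0.4532, 0.1313, 0.1105]
tool_rot: [0.11, 3.138, -0.0]
wrist_force: [-0.9, -1.3, 7.5]
opening: 0.108
grip_force: 50.2
```

```bash
python3 -c "
from h import *
pose();bf()"
```

```text
t 29.2 p [0.4532 0.1313 0.1105] xang 175.99 zax [ 0.002 -0.    -1.   ] j [ 0.36  0.37 -0.82  1.98  0.34  0.93  0.87] F [-0.9 -1.3  7.5] open 0.108 grip 50.2
t 29.2 n,l,z mm [462.   96.2 110.5] F [-1.  -1.2  7.5]
```

Request:
move_arm(deltas=[{"xyz":[0,0,10],"rotation":[0,0,0]},{"xyz":[0,0,45],"rotation":[0,0,0]},{"xyz":[0,0,85],"rotation":[0,0,0]},{"xyz":[0,-20,116],"rotation":[0,0,0]},{"xyz":[0,-60,116],"rotation":[0,0,4]},{"xyz":[0,-100,116],"rotation":[0,0,8.4]},{"xyz":[0,-140,116],"rotation":[0,0,8.4]},{"xyz":[10,-170,116],"rotation":[0,0,8.4]},{"xyz":[25,-180.4,116],"rotation":[0,0,8.4]},{"xyz":[32.9,-180.4,116],"rotation":[0,0,8.4]}])

```text
clock: 30.2
position: [0.4859, -0.0514, 0.2259]
tool_rot: [-0.115, 3.139, -0.001]
wrist_force: [0.2, 0.3, -1.9]
opening: 0.113
grip_force: 49.0
```

Request:
move_arm(deltas=[{"xyz":[0,0,0],"rotation":[0,0,0]},{"xyz":[0,0,0],"rotation":[0,0,0]},{"xyz":[0,0,0],"rotation":[0,0,0]}])

```text
clock: 30.5
position: [0.4849, -0.0477, 0.2255]
tool_rot: [0.125, -3.139, -0.0]
wrist_force: [1.2, 0.7, -1.0]
opening: 0.108
grip_force: 49.0
```

```bash
python3 -c "
from h import *
pose();bf()"
```

```text
t 30.5 p [ 0.4849 -0.0477  0.2255] xang -175.46 zax [-0.  0. -1.] j [ 0.73  0.22 -0.78  1.82  0.17  1.17  1.54] F [ 1.2  0.7 -1. ] open 0.108 grip 49.0
t 30.5 n,l,z mm [479.8 -84.8 225.5] F [ 1.2  0.6 -1. ]
```

Request:
move_arm(deltas=[{"xyz":[8,-0.7,0],"rotation":[0,0,0]},{"xyz":[16,-0.1,0],"rotation":[0,0,0]},{"xyz":[22,0.4,0],"rotation":[0,0,0]},{"xyz":[26,0.7,0],"rotation":[0,0,0]},{"xyz":[30,1,0],"rotation":[0,0,0]},{"xyz":[33,1.2,0],"rotation":[0,0,0]},{"xyz":[36,1.5,0],"rotation":[0,0,0]},{"xyz":[37,1.5,0],"rotation":[0,0,0]},{"xyz":[37,1.5,0],"rotation":[0,0,0]}])

```text
clock: 31.4
position: [0.5224, -0.0476, 0.2254]
tool_rot: [0.121, -3.139, -0.0]
wrist_force: [-0.3, 0.6, -0.1]
opening: 0.108
grip_force: 49.0
```

Request:
move_arm(deltas=[{"xyz":[1,0.1,0],"rotation":[0,0,0]},{"xyz":[2,0.2,0],"rotation":[0,0,0]},{"xyz":[3,0.2,0],"rotation":[0,0,0]},{"xyz":[4,0.3,0],"rotation":[0,0,0]},{"xyz":[5,0.4,0],"rotation":[0,0,0]},{"xyz":[6,0.5,0],"rotation":[0,0,0]},{"xyz":[6,0.5,0],"rotation":[0,0,0]}])

```text
clock: 32.1
position: [0.5264, -0.0475, 0.2249]
tool_rot: [0.12, -3.134, 0.002]
wrist_force: [-13.5, -1.4, 5.3]
opening: 0.112
grip_force: 50.0
```

```bash
python3 -c "
from h import *
bf()"
```

```text
t 32.1 n,l,z mm [521.2 -87.8 224.9] F [-13.6  -0.4   5.3]
```

Request:
move_arm(deltas=[{"xyz":[-3.8,1,0],"rotation":[0,0,0]},{"xyz":[-3.8,1,0],"rotation":[0,0,0]},{"xyz":[-3.8,1,-4],"rotation":[0,0,0]},{"xyz":[-3.8,1,-8],"rotation":[0,0,0]},{"xyz":[-3.8,1,-12],"rotation":[0,0,0]},{"xyz":[-3.8,1,-15],"rotation":[0,0,0]},{"xyz":[-3.8,1,-17],"rotation":[0,0,0]},{"xyz":[-3.8,1,-17],"rotation":[0,0,0]}])

```text
clock: 32.9
position: [0.5244, -0.0461, 0.208]
tool_rot: [0.121, -3.139, -0.0]
wrist_force: [0.3, -0.4, -0.5]
opening: 0.108
grip_force: 48.9
```

Request:
move_arm(deltas=[{"xyz":[0,0,-1],"rotation":[0,0,0]},{"xyz":[0,0,-2],"rotation":[0,0,0]},{"xyz":[0,0,-3],"rotation":[0,0,0]},{"xyz":[0,0,-4],"rotation":[0,0,0]},{"xyz":[0,0,-4],"rotation":[0,0,0]}])

```text
clock: 33.4
position: [0.5253, -0.0462, 0.2057]
tool_rot: [-0.121, 3.137, -0.001]
wrist_force: [-3.7, 0.2, 8.1]
opening: 0.109
grip_force: 50.5
```

```bash
python3 -c "
from h import *
bf()"
```

```text
t 33.4 n,l,z mm [520.2 -86.3 205.7] F [-3.7  0.5  8.1]
```

Request:
move_arm(deltas=[{"xyz":[0,0,2],"rotation":[0,0,0]},{"xyz":[0,0,3],"rotation":[0,0,0]},{"xyz":[0,0,3],"rotation":[0,0,0]},{"xyz":[0,0,3],"rotation":[0,0,0]},{"xyz":[0,0,20],"rotation":[0,0,0]},{"xyz":[0,0,50],"rotation":[0,0,0]},{"xyz":[0,-5,95],"rotation":[0,0,0]},{"xyz":[0,-40,140],"rotation":[0,0,0]},{"xyz":[-5,-80,165],"rotation":[0,0,0]},{"xyz":[-5,-120,175],"rotation":[0,0,0]}], hand=0.4)

```text
clock: 34.4
position: [0.52, -0.1665, 0.383]
tool_rot: [-0.124, 3.135, -0.003]
wrist_force: [-0.1, -0.1, -0.6]
opening: 0.604
grip_force: 0.0
```

Request:
move_arm(deltas=[{"xyz":[0,-30,0],"rotation":[0,0,0]},{"xyz":[0,-30,0],"rotation":[0,0,0]},{"xyz":[0,-30,0],"rotation":[0,0,0]}])

```text
clock: 34.7
position: [0.5193, -0.1967, 0.3788]
tool_rot: [0.118, -3.139, -0.001]
wrist_force: [-0.2, -0.1, 0.3]
opening: 0.599
grip_force: 0.0
```

```bash
python3 -c "
from h import *
pose();s=snap('side');t=snap('wrist');
a=cv2.resize(s['color'][180:380,270:390,::-1],None,fx=2.9,fy=2.9,interpolation=cv2.INTER_CUBIC)
b=cv2.resize(t['color'][:,:,::-1],None,fx=.8,fy=.8,interpolation=cv2.INTER_AREA)
c=np.zeros((580,348+448,3),np.uint8);c[:,:348]=a;c[:336,348:]=b;cv2.imwrite('pics/s10.png',c)"
```

```text
t 34.7 p [ 0.5193 -0.1967  0.3788] xang -175.69 zax [-0.001  0.001 -1.   ] j [ 0.86  0.28 -0.71  1.41  0.18  1.52  1.81] F [-0.2 -0.1  0.3] open 0.599 grip 0.0
```

View pics/s10.png

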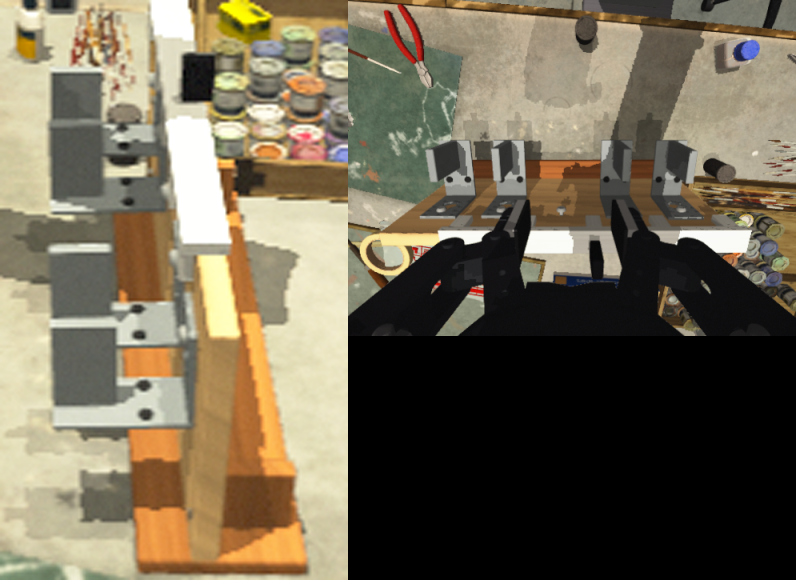

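Request:
move_arm(deltas=[{"xyz":[30,12,-5],"rotation":[0,0,0]},{"xyz":[60,24,-15],"rotation":[0,0,0]},{"xyz":[94,36.5,-25],"rotation":[0,0,0]},{"xyz":[94,36.5,-30],"rotation":[0,0,0]},{"xyz":[94,36.5,-50],"rotation":[0,0,0]},{"xyz":[94,36.5,-70],"rotation":[0,0,0]},{"xyz":[94,36.5,-84],"rotation":[0,0,0]},{"xyz":[94,36.5,-84],"rotation":[0,0,0]},{"xyz":[94,36.5,-84],"rotation":[0,0,0]}])

```text
clock: 35.7
position: [0.6135, -0.1593, 0.296]
tool_rot: [-0.121, 3.139, -0.0]
wrist_force: [0.5, -0.4, 0.3]
opening: 0.605
grip_force: 0.0
```

Request:
move_arm(deltas=[{"xyz":[0,0,0],"rotation":[0,0,0]},{"xyz":[0,0,0],"rotation":[0,0,0]},{"xyz":[0,0,0],"rotation":[0,0,0]},{"xyz":[0,0,0],"rotation":[0,0,0]},{"xyz":[0,0,0],"rotation":[0,0,0]},{"xyz":[0,0,0],"rotation":[0,0,0]}], hand=1, force=25)

```text
clock: 36.3
position: [0.6139, -0.1604, 0.2964]
tool_rot: [-0.119, 3.138, -0.002]
wrist_force: [-0.9, -3.2, 6.0]
opening: 0.135
grip_force: 30.9
```

```bash
python3 -c "
from h import *
pose();bf()"
```

```text
t 36.3 p [ 0.6139 -0.1604  0.2964] xang -175.65 zax [ 0.002 -0.001 -1.   ] j [ 0.68  0.49 -0.7   1.33  0.31  1.43  1.64] F [-0.9 -3.2  6. ] open 0.135 grip 30.9
t 36.3 n,l,z mm [ 599.8 -207.   296.4] F [-1.2 -3.1  6. ]
```

Request:
move_arm(deltas=[{"xyz":[0.4,-5,0],"rotation":[0,0,0]},{"xyz":[1.2,-15,0],"rotation":[0,0,0]},{"xyz":[1.9,-25,0],"rotation":[0,0,0]},{"xyz":[2.6,-34,0],"rotation":[0,0,0]},{"xyz":[2.9,-38,0],"rotation":[0,0,0]},{"xyz":[3,-39.5,0],"rotation":[0,0,0]},{"xyz":[3,-39.5,0],"rotation":[0,0,0]},{"xyz":[3,-39.5,0],"rotation":[0,0,0]},{"xyz":[3,-39.5,0],"rotation":[0,0,0]}])

```text
clock: 37.2
position: [0.6169, -0.1989, 0.2964]
tool_rot: [-0.121, 3.138, -0.0]
wrist_force: [-1.6, 0.3, 5.7]
opening: 0.131
grip_force: 30.9
```

```bash
python3 -c "
from h import *
pose();bf()"
```

```text
t 37.2 p [ 0.6169 -0.1989  0.2964] xang -175.58 zax [ 0.001 -0.    -1.   ] j [ 0.71  0.52 -0.68  1.29  0.32  1.44  1.7 ] F [-1.6  0.3  5.7] open 0.131 grip 30.9
t 37.2 n,l,z mm [ 599.8 -245.6  296.4] F [-1.5  0.4  5.7]
```

Request:
move_arm(deltas=[{"xyz":[0,-1,0],"rotation":[0,0,0]},{"xyz":[0,-1,0],"rotation":[0,0,0]},{"xyz":[0,-1,0],"rotation":[0,0,0]}])

```text
clock: 37.5
position: [0.6169, -0.1994, 0.2964]
tool_rot: [-0.122, 3.138, 0.001]
wrist_force: [-1.0, -0.0, 5.7]
opening: 0.129
grip_force: 30.9
```

```bash
python3 -c "
from h import *
bf()"
```

```text
t 37.5 n,l,z mm [ 599.8 -246.1  296.4] F [-1.   0.1  5.7]
```

Request:
move_arm(deltas=[{"xyz":[0,0,0],"rotation":[0,0,0]},{"xyz":[0,0,0],"rotation":[0,0,0]},{"xyz":[0,0,0],"rotation":[0,0,0]},{"xyz":[0,0,0],"rotation":[0,0,0]},{"xyz":[0,0,20],"rotation":[0,0,0]},{"xyz":[0,0,45],"rotation":[0,0,0]},{"xyz":[0,0,60],"rotation":[0,0,0]},{"xyz":[-30,0,70],"rotation":[0,0,0]},{"xyz":[-60,0,70],"rotation":[0,0,0]},{"xyz":[-90,0,70],"rotation":[0,0,0]}], hand=0.4)

```text
clock: 38.5
position: [0.5257, -0.1998, 0.3654]
tool_rot: [-0.121, 3.139, 0.0]
wrist_force: [-0.3, -0.2, 0.5]
opening: 0.598
grip_force: 0.0
```

Request:
move_arm(deltas=[{"xyz":[0,0,0],"rotation":[0,0,0]},{"xyz":[0,0,0],"rotation":[0,0,0]}])

```text
clock: 38.7
position: [0.5263, -0.2005, 0.3658]
tool_rot: [-0.119, 3.139, -0.002]
wrist_force: [1.0, -0.1, 0.1]
opening: 0.602
grip_force: 0.0
```

```bash
python3 -c "
from h import *
pose();t=snap('wrist');s=snap('side')
a=cv2.resize(s['color'][180:380,200:390,::-1],None,fx=1.5,fy=1.5)
c=np.zeros((600,800,3),np.uint8);c[:300,:285]=a
b=cv2.resize(t['color'][170:320,40:540,::-1],None,fx=1.6,fy=1.6,interpolation=cv2.INTER_CUBIC);c[310:550,:800]=b
d=cv2.resize(snap('top')['color'][115:285,155:435,::-1],None,fx=1.75,fy=1.75);c[:d.shape[0],300:300+d.shape[1]]=d
cv2.imwrite('pics/fin.png',c)"
```

```text
t 38.7 p [ 0.5263 -0.2005  0.3658] xang -175.66 zax [ 0.    -0.001 -1.   ] j [ 0.87  0.3  -0.72  1.41  0.2   1.5   1.8 ] F [ 1.  -0.1  0.1] open 0.602 grip 0.0
```

View pics/fin.png

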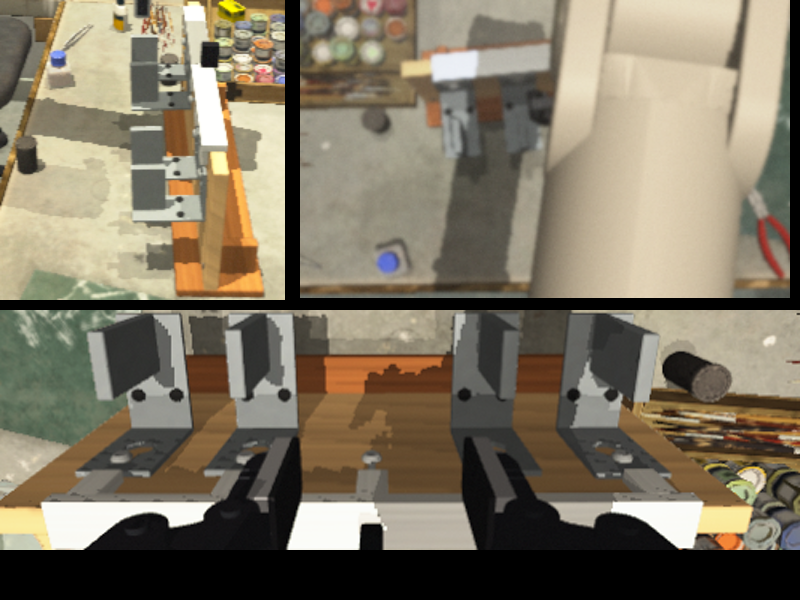

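The picture shows the middle tongue at (372,483) directly below the middle screw at (372,457), so the bar is centred. All four hangers are seated, and the cans and bottle are standing.

```bash
python3 -c "
from cell import manip
print(manip.close_job())"
```

```text
the job is handed in; nothing more can be done
None
```

I hung all four hangers that were on the bench, each seated on its own screw, slid the bar back so its tongues are centred over the screws, left the film can and bottle standing, and handed the job in at about 39 s.

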